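Rap the dust filter, then hold the suction gate half open

ROBOT

A 6-joint arm with a two-finger parallel gripper is mounted at the origin on the work surface. World frame = base frame: x ahead of the robot, y to its left, z up, the work surface at z = 0. Lengths are in m, angles in rad, forces in N, time in s.
With the tool pointing down it reaches from about 0.35 to 0.975 m from the base axis. Payload 4.9 kg.
Tool frame: the origin (TCP) lies on the mounting face of the last link; the fingertips stand 173 mm ahead of it and the grasp point (between the pads) lies 155 mm ahead of it; z points along the fingers, y is the line along which they close (so a half turn about z gives the same grasp; the last joint's range is limited). The gripper opens to 85 mm and grips with 20 to 120 N. Pads are 22 mm wide; open, the fingers measure 114 mm over their backs; the gripper's body (76 mm by 85 mm) begins 54 mm behind the grasp point. The pads swing forward as they close: fully open they stand 13 mm farther back than shut.
Start: joints at [1.117, 0.053, 1.613, -0, 1.476, -0.119], TCP at [0.205, 0.59, 0.405] pointing down, gripper open.
Joint ranges: [-3.01, 3.01], [-1.01, 2.22], [0.06, 2.58], [-1.02, 4.17], [0.09, 2.62], [-3.14, 3.14]. Speed limits (rad/s): [2.57, 2.57, 3.14, 3.14, 3.14, 3.14].

INTERFACE

Orientations are given as a rotation vector (axis times angle).
In Python, from station import monitor, eyes, finish_job gives the robot as it stands. The module is installed in compiled form; this text tells all that it offers.
- The arm moves only by the tool step_arm, never from a script. Its argument "commands" is a list of rows, each a list of 3 entries, a list of its own where there are three numbers: the opening in per cent of the stroke, from 0 (shut) to 100 (fully open), then the shift along the tool's x, y, z in mm, then the turn about the tool's z in degrees. In form: [[hand, [x, y, z], yaw], ...]. A call has 1 to 12 rows; each row is the pose to reach, as a shift and turn from the pose commanded when the call began, along the tool's axes at that moment; what a row does not reach only later rows make up. A row lasts 1/8 s, in which the tool goes at most 62.5 mm and 10.7 degrees, less where a joint would pass 70% of its speed; a pose out of reach is approached as far as the arm can. A call with a gripper value outside its range is refused whole. The fingers move at their own pace and stop on an object; "squeeze" is the grip in N (left out, the last holds). Time passes only in rows, so rows that repeat a pose let the fingers close. It gives the time, the measured TCP pose, the force, the opening and the grip force at its end, in the units of the state.
- monitor.get_obs(): the state, without advancing time (a new reading comes with each control period).
- eyes.get_image(name): name is "scene" or "top"; returns the picture (400x640x3 uint8, red, green, blue); there is no depth.
- eyes.camera_info(name): a dict with "camera_matrix" (3x3 intrinsics, pixels), "k1" (the pictures are not rectified: a ray, as slopes to the right and down, at radius r is drawn at 1 + k1 r^2 times it, then the intrinsics apply), "extrinsics" (4x4, takes a point from camera to world coordinates). Camera axes: x right, y down, z forward; pixel columns grow to the right and rows downward; lengths in m; the calibration is good to about 2 mm. A picture is of the moment at which its call begins. camera_info takes no time and is no camera call.
- finish_job(): hands the job in; it is judged then, once.
The state is a dict: "t": time; "q": joint angles; "dq": joint speeds; "effort": joint torques, N m; "tool_pos": TCP position; "tool_rot": TCP orientation; "contact_force": force on the tool from outside, world axes, zero at the start; "wrist_torque": the same for the moment, N m; "opening": finger opening in m; "grip_force": force on a finger pad.
Only numpy, scipy, OpenCV 4.12 (cv2) and the standard library are available. Lean on these libraries where they do the work, as an engineer would, in place of code of your own. Each camera call takes 0.05 s, during which the arm holds its last target. There are 200 camera calls.

TASK

Get the bench dust extraction ready for sanding: pull the red filter-cleaning knob all the way out, push it fully home again, and only then slide the sprung orange suction gate against its spring until it is half open. Keep holding it there: the program finishes with the gripper still holding the gate steady at half open, since it springs shut if let go. Leave the tools, the glue and the wood on the bench where they lie.

Things in the scene. Friction and masses are not known exactly. Their poses are not given: they have to be found in the camera images.
- filter_box: grey filter box fixed to the bench (position and yaw vary; left or right of the gate box). Origin on the bench straight below the middle of the red knob when the knob is home. Its front face (110 deep x 130 wide x 103 mm high box) lies 30 mm from the origin along its +x; the knob pulls out along its -x. A brass detent pin in the middle of its top rises 8 mm in mid-stroke and drops at either end.
- knob_grip (a point): centre of the red pull knob, a rounded block 28 (box x) x 32 (box y) x 36 mm high, 75 mm above the bench, on a steel rod that goes into the box's front. Home, its back stands 16 mm off the face. Axes as filter_box. Grip it across the 32 mm (box y) from above.
- knob (a joint): how far the knob is pulled out: 0 home, 0.040 m fully out. Detented at both ends: about 6 N breaks it out of either end (greatest 3 mm from the end), easing to mid-stroke; past the middle it snaps on towards the other end, and the last 3 mm take about 1 N. It stays at either end when let go.
- gate_box: blue suction gate box fixed to the bench (position and yaw vary), 140 (x) x 200 (y) x 70 mm high, a steel duct elbow on its +x side. Origin on the bench below its middle. In its aluminium deck is a dark aperture 60 x 70 mm, covered at the start by the orange shutter blade, which slides along the box's +y between two dark rails that stand 12 mm above the deck. Rail marks: white at shut and at fully open, yellow at half; the white line across the blade points at them.
- shutter_grip (a point): about the centre of the black upright tab on the shutter blade, 14 (box y, the slide direction) x 36 (box x) mm, from 76 to 121 mm above the bench; this point is 101 mm above the bench. Axes as gate_box. Shut, it stands at y = -40 mm in gate_box's frame, half open at -5 mm, fully open at +30 mm.
- shutter (a joint): how far the gate is open along gate_box's +y: 0 shut, 0.035 m half open, 0.070 m fully open. A spring shuts it: 4 N when shut, rising by 2 N per 10 mm (11 N at half, 18 N fully open).
- hammer: hammer with a yellow grip, 270 mm long, lying beyond the boxes; leave alone. Origin under its middle.
- glue: glue bottle, 56 mm across, 160 mm high, standing at the left; leave alone. Origin under its middle.
- blank: round-ended board blank of pale wood, 210 x 120 x 22 mm, lying at the right; leave alone. Origin on its underside.
- try_square: try square with a dark wood stock (100 x 22 x 14 mm) and a 130 mm steel blade, lying in front of the robot; leave alone. Origin under the stock.
There are look-alikes about, which are no part of the job. Of the things shaped like the filter_box, the grey one is meant.

How it is judged:
On the way, in this order (a step that is already met when the one before it is completed fails the run):
1. the red knob is pulled fully out while the gate is still shut (value of joint knob above 0.035 m and value of joint shutter below 0.012 m), for 0.1 s.
2. the red knob is pushed fully home while the gate is still shut (value of joint knob below 0.004 m and value of joint shutter below 0.012 m), for 0.1 s.
3. the gate is held half open by the gripper (value of joint shutter between 0.028 and 0.042 m and contact force between the fingers and shutter above 3 N), for 0.5 s.
At the end, for the whole second after the job is handed in: The gripper's fingers hold the gate (more than 3 N on it, and none of the loose things touching it) at rest at half travel, 35 mm open within 7 mm, and the red knob is home within 4 mm (all of step 3 and velocity of joint shutter between -0.01 and 0.01 m/s and value of joint knob below 0.004 m and contact force between shutter and hammer below 0.5 N and contact force between shutter and glue below 0.5 N and contact force between shutter and blank below 0.5 N and contact force between shutter and try_square below 0.5 N); the arm keeps its last pose, push and grip.
It fails at once if the hammer is moved more than 30 mm (distance of hammer from where it was at the start of the episode above 0.03 m).
It fails at once if the glue is moved more than 30 mm (distance of glue from where it was at the start of the episode above 0.03 m).
It fails at once if the blank is moved more than 30 mm (distance of blank from where it was at the start of the episode above 0.03 m).
It fails at once if the try square is moved more than 30 mm (distance of try_square from where it was at the start of the episode above 0.03 m).
It fails at once if the gate is opened (more than 20 mm) while the knob is not home (value of joint shutter above 0.02 m and value of joint knob above 0.01 m).
It also fails if it takes over 48 s, if anything falls off the work surface, if the arm or the gripper's body presses on something with over 40 N, if the wrist force passes 120 N, or if a joint passes its speed limit or range.

## Working session

There is one attempt and no reset: what is moved stays moved. The work goes in short steps, Python scripts to look and compute and a tool call to move; the robot and the scene stay as the last step left them, time stands still between calls to the robot, and variables do not carry over. Pictures are saved under pics/ and viewed, at most 10 in all, crops included, and the job is handed in when it is done.

Besides the shell and the picture viewer there is one more tool, called after "Request:" by a JSON object that holds its "fn" and its "kwargs". step_arm: Moves the arm, as the interface text tells. Its arguments: {"type":"object","properties":{"commands":{"type":"array"},"squeeze":{"type":"number"}},"required":["commands"]}

```bash
mkdir -p pics
cat > h.py <<'E'
import numpy as np, cv2
from station import monitor, eyes, finish_job
from scipy.spatial.transform import Rotation as R
def ray(name,px):
    i=eyes.camera_info(name);K=np.array(i["camera_matrix"]);E=np.array(i["extrinsics"])
    k1=i["k1"]
    d=cv2.undistortPoints(np.array([[px]],float),K,np.array([k1,0,0,0.]))[0,0]
    return E[:3,3],E[:3,:3]@np.array([d[0],d[1],1])
def at(name,px,z):
    o,d=ray(name,px);return o+d*(z-o[2])/d[2]
def proj(name,p):
    i=eyes.camera_info(name);E=np.linalg.inv(np.array(i["extrinsics"]))
    r,_=cv2.Rodrigues(E[:3,:3])
    return cv2.projectPoints(np.array([p],float),r,E[:3,3],np.array(i["camera_matrix"]),np.array([i["k1"],0,0,0.]))[0].ravel()
def save(name,f):
    im=eyes.get_image(name);cv2.imwrite(f"pics/{f}.png",im[:,:,::-1]);return im
E
python3 - <<'E'
from h import *
a=save("top","top0");b=save("scene","scene0")
for n in("top","scene"):print(eyes.camera_info(n))
print(monitor.get_obs())
E
```

```text
{'camera_matrix': array([[459.18492076,   0.        , 321.44092628],
       [  0.        , 459.18492076, 201.4077602 ],
       [  0.        ,   0.        ,   1.        ]]), 'k1': -0.1356209924126061, 'extrinsics': array([[-0.01068052, -0.99195752,  0.12611984,  0.33142114],
       [-0.99990023,  0.01176072,  0.0078234 , -0.00605704],
       [-0.00924374, -0.1260237 , -0.99198416,  1.4338788 ],
       [ 0.        ,  0.        ,  0.        ,  1.        ]])}
{'camera_matrix': array([[429.45772142,   0.        , 316.37249413],
       [  0.        , 429.45772142, 203.32968178],
       [  0.        ,   0.        ,   1.        ]]), 'k1': 0.014829833224707684, 'extrinsics': array([[ 0.68396752,  0.49295902, -0.53775444,  1.18864848],
       [ 0.7293497 , -0.4776497 ,  0.48979564, -0.64217263],
       [-0.01540907, -0.72721535, -0.6862364 ,  0.95692828],
       [ 0.        ,  0.        ,  0.        ,  1.        ]])}
{'t': 0.1, 'q': array([ 1.11700135e+00,  5.33401575e-02,  1.61416799e+00,  5.46843458e-06,
        1.47598301e+00, -1.19010945e-01]), 'dq': array([-0.00255815, -0.00223248, -0.0024748 , -0.00076759,  0.00159791,
        0.00037471]), 'effort': array([ 5.27819111e-05, -3.94901097e+01, -3.71362996e+01, -8.65283550e-05,
        3.97232405e-03,  3.66617269e-05]), 'tool_pos': array([0.20525413, 0.59008436, 0.40354831]), 'tool_rot': array([-5.23335466e-01, -3.09714608e+00,  2.85778655e-03]), 'contact_force': array([ 0.20914591, -0.18385037,  0.35537312]), 'wrist_torque': array([ 0.01753063,  0.05009099, -0.03138449]), 'grip_force': 0.0, 'opening': 0.08528779715139993}
```

View pics/top0.png

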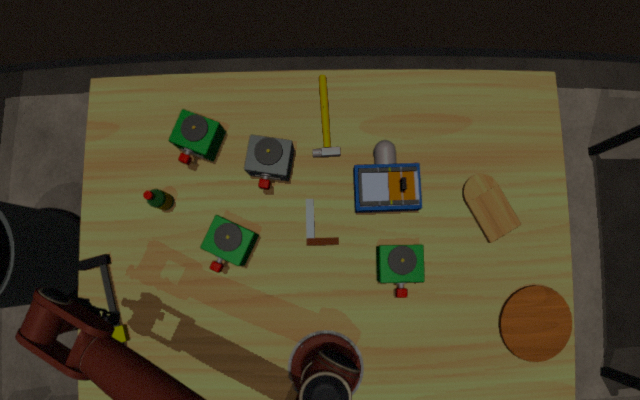

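View pics/scene0.png

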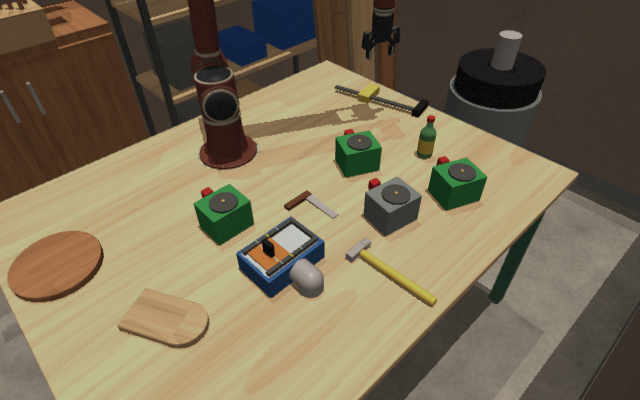

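Knob candidates in the top view: grey box's red knob at (265,183), and the green look-alikes' knobs at (186,157), (217,266) and (401,293). I choose the grey one. The gate is the blue box at (388,188), with its black tab at (403,185). The glue's red cap at (149,195) is no knob.

```bash
cat > m.py <<'E'
from h import *
im=cv2.imread("pics/top0.png");hsv=cv2.cvtColor(im,cv2.COLOR_BGR2HSV)
H,S,V=[hsv[:,:,i].astype(int) for i in range(3)]
def blob(m,x0,x1,y0,y1):
    z=np.zeros(m.shape,np.uint8);z[y0:y1,x0:x1]=m[y0:y1,x0:x1]
    z=cv2.morphologyEx(z,cv2.MORPH_CLOSE,np.ones((3,3)))
    c=max(cv2.findContours(z,0,2)[0],key=cv2.contourArea);return c
def rep(n,c,z):
    p=np.array([at("top",q[0],z)[:2] for q in c],np.float32)
    (cx,cy),wh,a=cv2.minAreaRect(p);print(n,round(cx,4),round(cy,4),np.round(wh,3),round(a,1),cv2.contourArea(c))
rep("knob",blob(((H<8)|(H>172))&(S>150)&(V>50),250,285,170,195),.093)
rep("grey",blob((S<60)&(V>20),235,305,125,184),.103)
b=blob((H>95)&(H<125)&(S>110),340,435,150,225);rep("blue",b,.07)
rep("orange",blob((H>8)&(H<22)&(S>200)&(V>120),383,422,160,215),.072)
rep("tab",blob((V<45),396,412,174,196),.121)
rep("plate",blob((S<70)&(V>110),356,392,168,206),.07)
big=cv2.resize(im[120:225,235:435],None,fx=4,fy=4,interpolation=cv2.INTER_CUBIC);cv2.imwrite("pics/crop0.png",big)
E
python3 m.py
```

```text
knob 0.5575 0.1746 [0.03  0.027] 89.2 74.0
grey 0.6334 0.1595 [0.137 0.125] 80.7 1668.0
blue 0.5464 -0.1939 [0.143 0.199] 1.2 2959.5Traceback (most recent call last):
  File "m.py", line 14, in <module>
    rep("orange",blob((H>8)&(H<22)&(S>200)&(V>120),383,422,160,215),.072)
                 ~~~~^^^^^^^^^^^^^^^^^^^^^^^^^^^^^^^^^^^^^^^^^^^^^^
  File "m.py", line 7, in blob
    c=max(cv2.findContours(z,0,2)[0],key=cv2.contourArea);return c
ValueError: max() iterable argument is empty
```

```bash
sed -i '/"orange"/d;/"plate"/d;s/V<45),396/V<40),396/' m.py; sed -i 's/^rep("tab"/try: rep("tab"/' m.py; sed -i '/^try/a except Exception as e: print(e)' m.py
cat >> m.py <<'E'
# predicted features for checking
y=np.deg2rad(-9.3);o=np.array([.556,.174]);u=np.array([np.cos(y),np.sin(y)]);v=np.array([-u[1],u[0]])
for n,(a,b,z) in dict(tl=(.14,.065,.103),tr=(.14,-.065,.103),bl=(.03,.065,.103),br=(.03,-.065,.103),kf=(-.014,0,.093),kb=(.014,0,.093)).items():
    p=proj("top",[*(o+a*u+b*v),z]);print(n,p.round(1),((p-[235,120])*4).round())
y=np.deg2rad(1.2);o=np.array([.5464,-.1939]);u=np.array([np.cos(y),np.sin(y)]);v=np.array([-u[1],u[0]])
for n,(a,b,z) in dict(tl=(.07,.1,.07),tr=(.07,-.1,.07),bl=(-.07,.1,.07),br=(-.07,-.1,.07),tab=(0,-.04,.121),tabx=(.018,-.04,.121),tabx_=(-.018,-.04,.121)).items():
    p=proj("top",[*(o+a*u+b*v),z]);print(n,p.round(1),((p-[235,120])*4).round())
E
python3 m.py
```

```text
knob 0.5575 0.1746 [0.03  0.027] 89.2 74.0
grey 0.6334 0.1595 [0.137 0.125] 80.7 1668.0
blue 0.5464 -0.1939 [0.143 0.199] 1.2 2959.5
tab 0.5451 -0.2316 [0.015 0.038] 88.1 55.5
tl [250.4 134.8] [61. 59.]
tr [293.  140.9] [232.  83.]
bl [243.9 170.4] [ 36. 201.]
br [287.1 176.7] [208. 227.]
kf [263.4 188.6] [113. 274.]
kb [264.9 179.4] [120. 238.]
tl [353.1 165.2] [473. 181.]
tr [418.7 163.2] [735. 173.]
bl [355.1 211.1] [480. 365.]
br [421.5 208.9] [746. 356.]
tab [403.3 183.7] [673. 255.]
tabx [402.9 177.6] [672. 231.]
tabx_ [403.6 189.9] [674. 279.]
```

View pics/crop0.png

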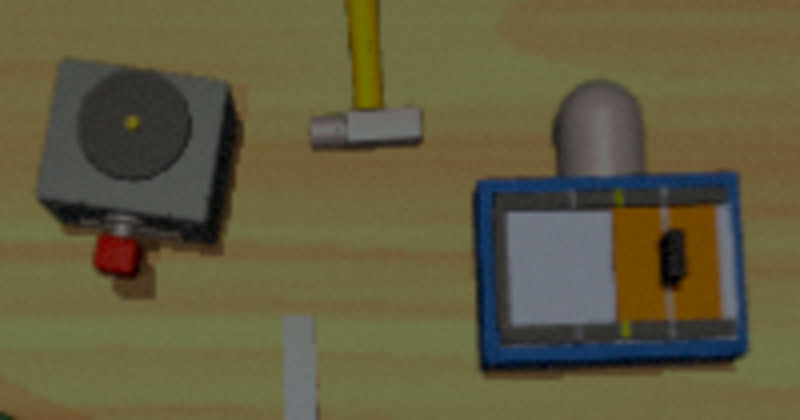

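The crop confirms the choice: grey box with its red knob at crop (118,255), and the orange blade with the black tab at (673,258). The projected corners agree within about 1 px.

```bash
cat >> h.py <<'E'
def go(x,y,z,ang):
    o=monitor.get_obs();M=R.from_rotvec(o["tool_rot"]).as_matrix()
    d=M.T@(np.array([x,y,z+.155])-o["tool_pos"])*1000
    a=np.degrees(np.arctan2(M[1,1],M[0,1]))
    print("t",round(o["t"],2),"shift",d.round(1),"yaw",round(-((ang-a+90)%180-90),1),"F",o["contact_force"].round(1),"tilt",M[:,2].round(3))
E
python3 -c "
from h import *
go(.556,.173,.20,80.7)"
```

```text
t 0.1 shift [-468.3 -278.6   49. ] yaw -9.9 F [ 0.2 -0.2  0.4] tilt [-0.001 -0.002 -1.   ]
```

Request:
{"fn": "step_arm", "kwargs": {"commands": [[100,[-45,-27,5],-1],[100,[-90,-54,10],-2],[100,[-135,-80,15],-3],[100,[-180,-107,20],-4],[100,[-225,-134,25],-5],[100,[-270,-160,30],-6],[100,[-315,-187,35],-7],[100,[-360,-214,40],-8],[100,[-405,-241,45],-9],[100,[-440,-262,49],-9.9],[100,[-468,-278.5,49],-9.9],[100,[-468,-278.5,49],-9.9]], "squeeze": 40}}

```text
t: 1.6
tool_pos: [0.5567, 0.1718, 0.355]
tool_rot: [-0.259, -3.13, 0.001]
contact_force: [0.2, 0.4, -0.5]
opening: 0.0851
grip_force: 0.0
```

```bash
python3 -c "
from h import *
go(.556,.173,.077,80.7)
im=save('scene','s1')[100:300,280:480]
cv2.imwrite('pics/s1c.png',cv2.resize(im[:,:,::-1],None,fx=3,fy=3))"
```

```text
t 1.6 shift [  0.8   1.1 123. ] yaw -0.2 F [ 0.2  0.4 -0.5] tilt [-0.001 -0.    -1.   ]
```

View pics/s1c.png

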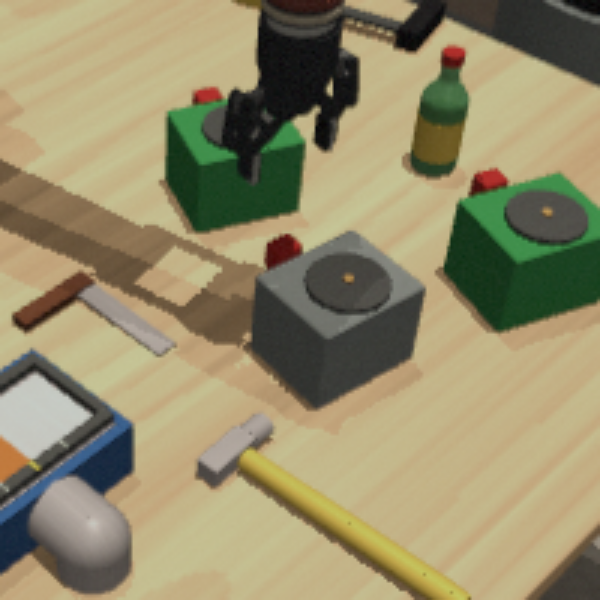

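The gripper hangs above the grey box's red knob (crop (284,250)), with open fingers straddling it. I descend and close.

Request:
{"fn": "step_arm", "kwargs": {"commands": [[100,[0,1,35],0],[100,[0,1,70],0],[100,[0,1,100],0],[100,[0,1,123],0],[100,[0,1,123],0],[0,[0,1,123],0],[0,[0,1,123],0],[0,[0,1,123],0],[0,[0,1,123],0],[0,[0,1,123],0],[0,[0,1,123],0]], "squeeze": 40}}

```text
t: 3.02
tool_pos: [0.5567, 0.1766, 0.2348]
tool_rot: [0.254, 3.128, 0.011]
contact_force: [0.6, 12.2, 2.6]
opening: 0.0314
grip_force: 44.3
```

```bash
python3 -c "
from h import *
o=monitor.get_obs();print(o['opening'],o['grip_force'],o['wrist_torque'])
u=np.array([np.cos(np.deg2rad(-9.3)),np.sin(np.deg2rad(-9.3))])
p=o['tool_pos'][:2]-.042*u
go(*p,.077,80.7)"
```

```text
0.031372057465953694 44.27841067314148 [ 1.35607502 -0.00168522 -0.0632588 ]
t 3.02 shift [42.  -0.   2.7] yaw -0.0 F [ 0.6 12.2  2.6] tilt [ 0.004  0.007 -1.   ]
```

Request:
{"fn": "step_arm", "kwargs": {"commands": [[0,[0,4,0],0],[0,[5,4,0],0],[0,[10,4,0],0],[0,[16,4,0],0],[0,[22,4,0],0],[0,[28,4,0],0],[0,[34,4,0],0],[0,[40,4,0],0],[0,[42,4,0],0],[0,[42,4,0],0],[0,[42,4,0],0]], "squeeze": 40}}

```text
t: 4.4
tool_pos: [0.5165, 0.1846, 0.235]
tool_rot: [0.254, 3.126, -0.002]
contact_force: [1.6, -5.5, 6.5]
opening: 0.0315
grip_force: 45.8
```

```bash
python3 -c "
from h import *
o=monitor.get_obs();print(o['opening'],o['grip_force'],o['tool_pos'])
go(.5567,.1766,.077,80.7)
im=save('top','t2')[160:260,220:320]
cv2.imwrite('pics/t2c.png',cv2.resize(im[:,:,::-1],None,fx=5,fy=5))"
```

```text
0.031518142601308946 45.8242928981781 [0.51649651 0.18462701 0.23500631]
t 4.4 shift [-41.   -1.4   3.2] yaw 0.0 F [ 1.6 -5.5  6.5] tilt [ 0.005 -0.002 -1.   ]
```

View pics/t2c.png

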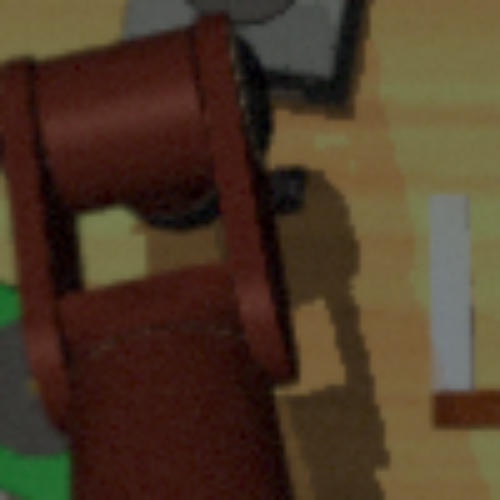

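The top view shows the arm hiding the knob, but the grip (31.5 mm) held over 41 mm of travel. A slight extra tug should show the stop as force; then I push home.

Request:
{"fn": "step_arm", "kwargs": {"commands": [[0,[2,-1,0],0],[0,[4,-1,0],0],[0,[4,-1,0],0]]}}

```text
t: 4.82
tool_pos: [0.5146, 0.1843, 0.2351]
tool_rot: [0.253, 3.115, 0.002]
contact_force: [20.6, -2.3, -8.1]
opening: 0.0314
grip_force: 43.8
```

Request:
{"fn": "step_arm", "kwargs": {"commands": [[0,[-4,0,0],0],[0,[-9,0,0],0],[0,[-15,0,0],0],[0,[-21,0,0],0],[0,[-27,0,0],0],[0,[-33,0,0],0],[0,[-39,0,0],0],[0,[-44,0,0],0],[0,[-48,0,0],0],[0,[-49,0,0],0],[0,[-49,0,0],0]]}}

```text
t: 6.2
tool_pos: [0.5583, 0.1777, 0.2347]
tool_rot: [-0.254, -3.124, -0.0]
contact_force: [-13.3, -1.1, 17.4]
opening: 0.0313
grip_force: 48.0
```

```bash
python3 -c "
from h import *
go(.5567,.1766,.077,80.7)"
```

```text
t 6.2 shift [ 1.4 -1.3  2.7] yaw 0.0 F [-13.3  -1.1  17.4] tilt [-0.007  0.001 -1.   ]
```

Out stop felt (20 N), home stop felt (13 N in the opposite sense), 43 mm apart including flex. I release and rise.

Request:
{"fn": "step_arm", "kwargs": {"commands": [[0,[1,0,0],0],[100,[1,0,0],0],[100,[1,0,0],0],[100,[1,0,0],0],[100,[1,0,0],0],[100,[1,0,-30],0],[100,[1,0,-80],0],[100,[1,0,-130],0],[100,[1,0,-150],0],[100,[1,0,-150],0]]}}

```text
t: 7.45
tool_pos: [0.5588, 0.1771, 0.3841]
tool_rot: [0.254, 3.129, 0.001]
contact_force: [-0.2, 0.6, -1.1]
opening: 0.0857
grip_force: 0.0
```

```bash
python3 -c "
from h import *
go(.546,-.2325,.20,91.2)"
```

```text
t 7.45 shift [ -53.4 -406.3   28.8] yaw -10.5 F [-0.2  0.6 -1.1] tilt [ 0.003  0.001 -1.   ]
```

Request:
{"fn": "step_arm", "kwargs": {"commands": [[100,[-5,-40,3],-1],[100,[-10,-80,6],-2],[100,[-16,-120,9],-3],[100,[-21,-160,12],-4],[100,[-26,-200,15],-5],[100,[-31,-240,18],-6],[100,[-37,-280,20],-7.5],[100,[-42,-320,23],-8.5],[100,[-47,-360,26],-9.5],[100,[-51,-388,28],-10.5],[100,[-53,-406,29],-10.5],[100,[-53,-406,29],-10.5]]}}

```text
t: 8.95
tool_pos: [0.5449, -0.2326, 0.3517]
tool_rot: [0.031, -3.139, -0.003]
contact_force: [0.1, 0.3, 0.2]
opening: 0.0855
grip_force: 0.0
```

```bash
python3 -c "
from h import *
go(.546,-.2325,.103,91.2)
im=save('scene','s3')[130:330,200:440]
cv2.imwrite('pics/s3c.png',cv2.resize(im[:,:,::-1],None,fx=3,fy=3))"
```

```text
t 8.95 shift [-1.4 -0.1 93.7] yaw -0.1 F [0.1 0.3 0.2] tilt [-0.003  0.002 -1.   ]
```

View pics/s3c.png

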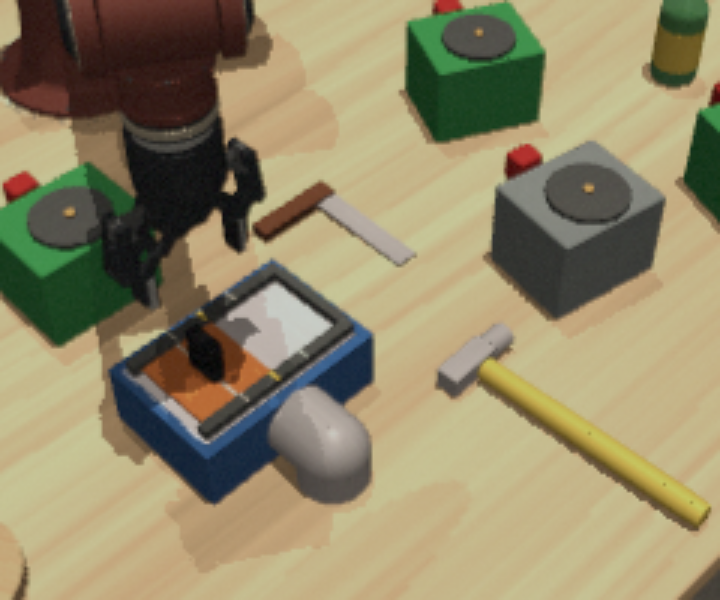

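The knob sits home again at crop (523,160), and the gripper is above the black tab (205,352). I descend and grip it.

Request:
{"fn": "step_arm", "kwargs": {"commands": [[100,[-1,0,35],0],[100,[-1,0,65],0],[100,[-1,0,85],0],[100,[-1,0,93],0],[100,[-1,0,93],0],[0,[-1,0,93],0],[0,[-1,0,93],0],[0,[-1,0,93],0],[0,[-1,0,93],0],[0,[-1,0,93],0],[0,[-1,0,93],0],[0,[-1,0,93],0]], "squeeze": 40}}

```text
t: 10.5
tool_pos: [0.5464, -0.2326, 0.2614]
tool_rot: [-0.033, 3.141, -0.002]
contact_force: [-2.1, -5.6, 3.2]
opening: 0.0136
grip_force: 43.0
```

```bash
python3 -c "
from h import *
o=monitor.get_obs();p=o['tool_pos'];print(p)
go(p[0]-.035*np.sin(.021),p[1]+.035,.103,91.2)"
```

```text
[ 0.5464167  -0.23262646  0.26135415]
t 10.5 shift [ 0.  35.   3.3] yaw 0.0 F [-2.1 -5.6  3.2] tilt [ 0.001 -0.001 -1.   ]
```

Request:
{"fn": "step_arm", "kwargs": {"commands": [[0,[0,4,0],0],[0,[0,8,0],0],[0,[0,13,0],0],[0,[0,18,0],0],[0,[0,23,0],0],[0,[0,28,0],0],[0,[0,32,0],0],[0,[0,35,0],0],[0,[0,36,0],0],[0,[0,36,0],0],[0,[0,36,0],0],[0,[0,36,0],0]], "squeeze": 50}}

```text
t: 12.0
tool_pos: [0.5456, -0.1976, 0.2614]
tool_rot: [-0.033, 3.14, -0.007]
contact_force: [-0.3, -11.7, 1.2]
opening: 0.0132
grip_force: 49.2
```

```bash
python3 -c "
from h import *
o=monitor.get_obs();print(o['tool_pos'],o['contact_force'],o['opening'],o['grip_force'])
im=save('scene','s4')[200:300,230:340]
cv2.imwrite('pics/s4c.png',cv2.resize(im[:,:,::-1],None,fx=6,fy=6,interpolation=2)[:600,:700])"
```

```text
[ 0.54564427 -0.19759633  0.26138837] [ -0.27290734 -11.73188878   1.15072696] 0.01321826404434412 49.163848757743835
```

View pics/s4c.png

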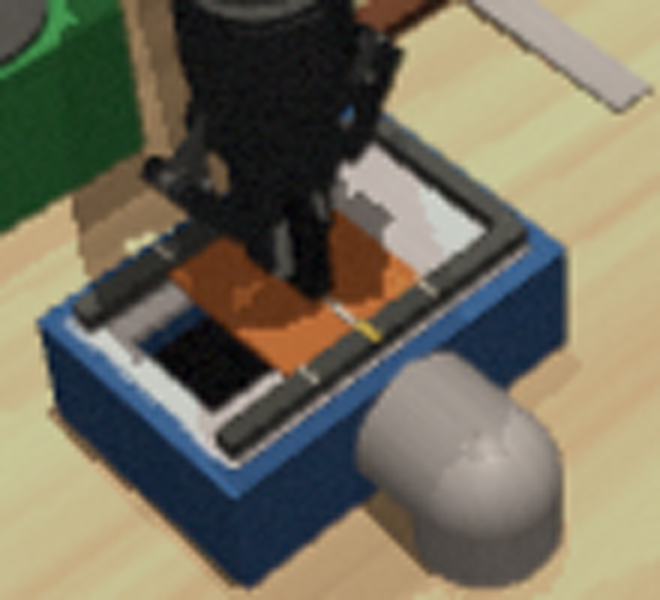

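The blade's white line (348,317) points straight at the yellow half mark (370,330), and the spring force of 11.7 N fits half travel (11 N). I hold for a second, then hand in.

Request:
{"fn": "step_arm", "kwargs": {"commands": [[0,[0,0,0],0],[0,[0,0,0],0],[0,[0,0,0],0],[0,[0,0,0],0],[0,[0,0,0],0],[0,[0,0,0],0],[0,[0,0,0],0],[0,[0,0,0],0]]}}

```text
t: 13.05
tool_pos: [0.5456, -0.1976, 0.2613]
tool_rot: [-0.033, 3.141, -0.007]
contact_force: [0.2, -11.1, 1.1]
opening: 0.0136
grip_force: 49.2
```

```bash
python3 -c "
from h import *
o=monitor.get_obs();print(o['tool_pos'],o['contact_force'],o['grip_force'])
if abs(o['tool_pos'][1]+.1976)<.003: print(finish_job())"
```

```text
[ 0.5456205  -0.19759045  0.26133037] [  0.21711357 -11.06702858   1.05441248] 49.164034724235535
the job is handed in; nothing more can be done
None
```

I pulled the red knob fully out and pushed it home, and the gripper is now holding the orange gate steady at half open; the job was handed in at about 13 s, and no verdict came back.

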